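# Trip the ratchet pawl and let the loaded lift table down

### The job

The lift stand is holding a bolted-on motor housing up on its ratchet. Take the release bar, push its tip into the stand's slot under the pawl's tail and lift the pawl out of the rack, gently and without straining it against its stop; keep it lifted while the table sinks on its damper until it is fully down. Then draw the bar out and lay it flat on the bench again, clear of the stand.

Things in the scene. Friction and masses are not known exactly. Their poses are not given: they have to be found in the camera images.
- lift_stand: Grey bench lift stand bolted down, base 218 x 160 x 14 mm. Frame: origin on the bench top in the stand's middle plane, at the front face of the toothed rack; z up; -x is the operator's side, where the bar goes in. Base from x = -78 to 140 mm. The bar must never press any part of the stand with over 10 N; the robot itself must not push on it or on its table.
- slot_mouth (a point): Point in the open front of the pawl slot, 72 mm before the stand's origin (-x), 66 mm high; axes as the stand's (+x goes in). Two dark cheeks, 7 mm thick, leave a slot 20 mm wide, 66 mm deep, open in front and on top, too narrow for fingers. A 9 mm bar entering level at this height passes over the slot floor and under the pawl in every case.
- tail_nominal (a point): Nominal point on the underside of the steel pawl's tail, 27 mm in from slot_mouth, 88 mm high; the tail is 15 mm wide, level, its end 10 mm inside the mouth, its pivot 33 mm beyond this point. Cheeks, slot floor (nominally 45 mm high) and pawl are clamped together up to 12 mm higher or lower than nominal, differently each time: this point does not follow. Feel for the tail from below.
- pawl_pivot_nominal (a point): Nominal pawl pivot, 98 mm high. Lifting the tail turns the hook out of the rack (teeth 6 mm apart). It resists with 2 to 7 N (load, spring), is clear of the teeth when turned 0.18 rad (6 mm of lift at a tip 27 mm inside the mouth, from first touch) and meets a hard stop at 0.28 rad (9 mm there): the force then climbs at once. Let go, it springs back and catches the next tooth.
- lift_table (a joint): Height of the aluminium table (128 x 136 x 10 mm) above its stops, in m: 0 fully down; 0.030 to 0.040 at rest on the pawl at the start (in the first half second it may still settle into a tooth). With the pawl clear it sinks by its own weight on a damper at about 7 to 14 mm/s, down to the stops; the pawl stays lifted only while the bar holds it.
- table_top (a point): Middle of the black mat's upper face on the lift table, 68 mm behind the stand's origin (+x); 124 mm above the bench when down; moves with the table. The load, an open cast motor housing (73 mm diameter, 58 mm high), is bolted on here; keep clear of it.
- bar_grip (a point): Release bar, 160 g, lying on the bench: black square grip 22 x 22 x 90 mm, then a round steel rod, 9 mm diameter, slightly tapered tip. The point lies on the bar's axis (11 mm above the bench when lying), near the centre of mass; +x runs along the bar to the tip, 115 mm ahead; grip from 70 mm behind to 20 mm ahead, then a ferrule to 28 mm ahead.
- release_bar: The same release bar; this origin lies 11 mm below point bar_grip, on the grip's underside; same axes.
- stator_b: Bystander: round wound stator, 49 mm diameter, 43 mm high, on the bench to the left of the stand; origin under its centre.
- end_cap_square: Bystander: square cast end cap with a stub shaft, 46 x 46 x 34 mm, on the bench in front and to the left of the stand; origin under its centre.
- rotor_bell: Bystander: black rotor bell, 58 mm diameter, 31 mm high, on the bench to the right of the stand; origin under its centre.

How it is judged:
By the outcome, as a careful person would: the job done as asked, in the order asked, and still so for the second after the job is handed in, with the robot touching nothing.
It also fails if it takes over 64 s, if anything falls off the work surface, if the arm or the gripper's body presses on something with over 40 N, if the wrist force passes 120 N, or if a joint passes its speed limit or range.

### The arm

A 6-joint arm with a two-finger parallel gripper is mounted at the origin on a cart in front of the work surface, level with it; the furniture and walls round the work are solid. World frame = base frame: x ahead of the robot, y to its left, z up, the work surface at z = 0. Lengths are in m, angles in degrees, forces in N, time in s.
With the tool pointing down it reaches from about 0.3 to 0.75 m from the base axis. Payload 8.5 kg.
Tool frame: the origin (TCP) lies on the centre line of the jaws, within the pads' length; the fingertips stand env.tcp_to_tips ahead of it and the grasp point (between the pads) lies 8 mm behind it (env.tcp_to_tips is the distance from the TCP to the fingertips, in m); z points along the fingers, y is the direction in which the jaws open and shut (so a half turn about z gives the same grasp; the last joint's range is limited). The gripper opens to 85 mm and grips with 20 to 120 N. Pads are 22 mm wide; open, the fingers measure 114 mm over their backs; the gripper's body (76 mm by 85 mm) begins 54 mm behind the grasp point. The pads swing forward as they close: fully open they stand 13 mm farther back than shut.
Start: joints at [62.206, 21.807, 74.336, -0, 83.858, -12.336], TCP at [0.147, 0.53, 0.242] pointing down, gripper open.
Joint ranges: [-178.18, 178.18], [-50.72, 133.34], [12.68, 142.11], [-81.47, 261.47], [9.98, 163.14], [-165.26, 165.26]. Speed limits (degrees/s): [136.94, 136.94, 180, 180, 180, 180].

### API

Orientations are given as a 3x3 rotation matrix whose columns are the frame's x, y, z axes.
In Python, from rig import env gives the robot as it stands. The module is installed in compiled form; this text tells all that it offers.
- The arm moves only by the tool carry_out, never from a script. Its argument "rows" is a list of rows, each an object of numbers: "tx", "ty", "tz": the shift along the tool's x, y, z in cm; "yaw": the turn about the tool's z in rad. In form: [{"tx": .., "ty": .., "tz": .., "yaw": ..}, ...]. A call has 1 to 12 rows; each row shifts and turns the pose as measured when the row begins, along the tool's axes as they then stand; what a row does not reach is not made up. A row lasts 1/10 s, in which the tool goes at most 50 mm and 8.59 degrees, less where a joint would pass 70% of its speed; a pose out of reach is approached as far as the arm can. A call is refused whole if a number of a shift passes 5 or a number of a turn 0.15, either way. A call with a gripper value outside its range is refused whole. "jaw" is the closure, from -1 (fully open) to 1 (shut), set as the call begins (left out, the last holds). The fingers move at their own pace and stop on an object; "squeeze" is the grip in N (left out, the last holds). Time passes only in rows, so rows that do not move let the fingers close. It gives the time, the measured TCP pose, the force and the opening at its end, in the units of the state.
- env.observe(): the state, without advancing time (a new reading comes with each control period).
- env.get_image(name): name is "side" or "top"; returns the picture (420x560x3 uint8, red, green, blue); there is no depth.
- env.camera_params(name): a dict with "vertical_fov" (degrees; the focal length in pixels is half the picture's height over the tangent of half this angle, whatever the lens; pixels are square), "cx", "cy" (the principal point, pixels), "view" (4x4, takes a point from world to camera coordinates). Camera axes: x right, y up, looking along -z (the intrinsics and any distortion apply to the point x, -y, -z); pixel columns grow to the right and rows downward; lengths in m; the calibration is good to about 2 mm. A picture is of the moment at which its call begins. camera_params takes no time and is no camera call.
- env.close_job(): hands the job in, once; it reports no verdict.
The state is a dict: "time_s": time; "q": joint angles; "qvel": joint speeds; "joint_efforts": joint torques, N m; "position": TCP position; "tool_rot": TCP orientation; "ft_force": force on the tool from outside, world axes, zero at the start; "wrist_torque": the same for the moment, N m; "grip_width": finger opening in m.
Only numpy, scipy, OpenCV 4.12 (cv2) and the standard library are available. Lean on these libraries where they do the work, as an engineer would, in place of code of your own. Each camera call takes 0.05 s, during which the arm holds its last target. There are 200 camera calls.

## Working session

There is one attempt and no reset: what is moved stays moved. The work goes in short steps, Python scripts to look and compute and a tool call to move; the robot and the scene stay as the last step left them, time stands still between calls to the robot, and variables do not carry over. Pictures are saved under pics/ and viewed, about 8 in all and at most 12, crops included, and the job is handed in when it is done.

Besides the shell and the picture viewer there is one more tool, called after "Request:" as a command line: name --argument value ..., lists and objects as JSON in quotes. carry_out: Moves the arm, as the interface text tells. Its arguments: {"type":"object","properties":{"rows":{"type":"array","items":{"type":"object","properties":{"tx":{"type":"number"},"ty":{"type":"number"},"tz":{"type":"number"},"yaw":{"type":"number"}}}},"jaw":{"type":"number"},"squeeze":{"type":"number"}},"required":["rows"]}

```bash
mkdir -p pics; python3 - <<'E'
from rig import env
import cv2,numpy as np
np.set_printoptions(precision=4,suppress=True)
for n in("top","side"):
    im=env.get_image(n); cv2.imwrite(f"pics/{n}0.png",im[:,:,::-1]); print(n,env.camera_params(n))
print(env.observe(),env.tcp_to_tips)
E
```

```text
top {'vertical_fov': 44.68215105002392, 'cx': 269.3556061190753, 'cy': 210.9383902167245, 'view': array([[-0.0035, -0.9999,  0.0118, -0.0249],
       [ 0.9913, -0.0019,  0.1314, -0.571 ],
       [-0.1314,  0.0121,  0.9913, -1.1715],
       [ 0.    ,  0.    ,  0.    ,  1.    ]])}
side {'vertical_fov': 50.17515730058855, 'cx': 276.8675989012633, 'cy': 215.38501300391943, 'view': array([[ 0.8267, -0.5625,  0.0108, -0.4828],
       [ 0.2814,  0.4301,  0.8578, -0.2227],
       [-0.4872, -0.7061,  0.5139, -0.9098],
       [ 0.    ,  0.    ,  0.    ,  1.    ]])}
{'time_s': 0.1, 'q': array([ 62.2044,  21.8374,  74.3806,   0.0003,  83.8559, -12.3379]), 'qvel': array([ 0.0427, -0.0333, -0.0358,  0.039 ,  0.0181,  0.0434]), 'joint_efforts': array([  0.0037, -44.9219, -23.1653,  -0.0002,   0.0037,  -0.    ]), 'position': array([0.1465, 0.5299, 0.2418]), 'tool_rot': array([[-0.9638,  0.2665, -0.0006],
       [ 0.2665,  0.9638, -0.0011],
       [ 0.0003, -0.0013, -1.    ]]), 'ft_force': array([0.7227, 0.8518, 0.7235]), 'wrist_torque': array([-0.0529,  0.0635,  0.023 ]), 'grip_width': 0.08555888152815548} 0.011
```

View pics/top0.png

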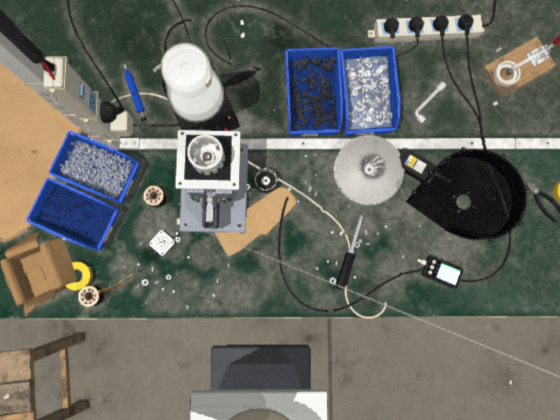

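View pics/side0.png

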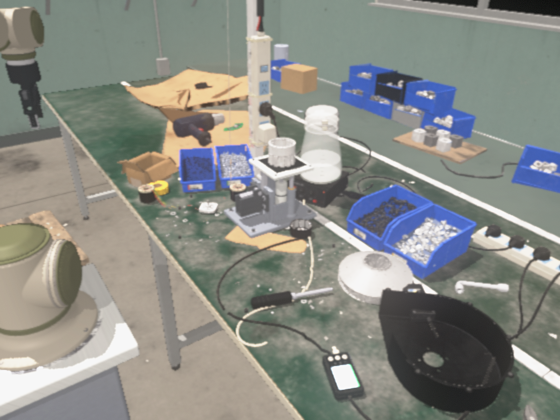

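The top view shows the stand at about (211,190), with the slot facing down the image at about (209,215). The bar's grip is at about (346,270) and its tip at about (360,217). The side view agrees, with the bar at (255-330, 295).

```bash
cat > h.py <<'E'
import numpy as np,cv2
from rig import env
np.set_printoptions(precision=4,suppress=True)
def cam(n):
    p=env.camera_params(n); return 210/np.tan(np.radians(p['vertical_fov']/2)),p['cx'],p['cy'],p['view']
def proj(n,P):
    f,cx,cy,V=cam(n); c=V[:3,:3]@np.asarray(P,float)+V[:3,3]; return np.array([cx+f*c[0]/-c[2],cy-f*c[1]/-c[2]])
def ray(n,uv,z):
    f,cx,cy,V=cam(n); d=V[:3,:3].T@np.array([(uv[0]-cx)/f,-(uv[1]-cy)/f,-1]); o=-V[:3,:3].T@V[:3,3]
    return o+d*(z-o[2])/d[2]
def crop(im,x0,y0,w,h,s,name): cv2.imwrite(name,cv2.resize(im[y0:y0+h,x0:x0+w,::-1],None,fx=s,fy=s,interpolation=cv2.INTER_CUBIC))
E
python3 - <<'E'
from h import *
t=cv2.imread('pics/top0.png')[:,:,::-1];s=cv2.imread('pics/side0.png')[:,:,::-1]
a=cv2.resize(t[120:245,165:265],None,fx=4,fy=4,interpolation=cv2.INTER_CUBIC)
b=cv2.resize(t[205:295,320:380],None,fx=5,fy=5,interpolation=cv2.INTER_CUBIC)
c=np.zeros((500,700,3),np.uint8);c[:,:400]=a;c[:450,400:]=b
cv2.imwrite('pics/ctop.png',c[:,:,::-1])
crop(s,215,140,110,100,6,'pics/cside.png')
for uv in[(346,270),(352,253),(360,217)]:print(ray('top',uv,.011))
print(ray('side',(255,300),.011),ray('side',(332,291),.011))
E
```

```text
[ 0.4319 -0.2093  0.011 ]
[ 0.4724 -0.2246  0.011 ]
[ 0.5593 -0.2462  0.011 ]
[ 0.3987 -0.1885  0.011 ] [ 0.5563 -0.2575  0.011 ]
```

View pics/ctop.png

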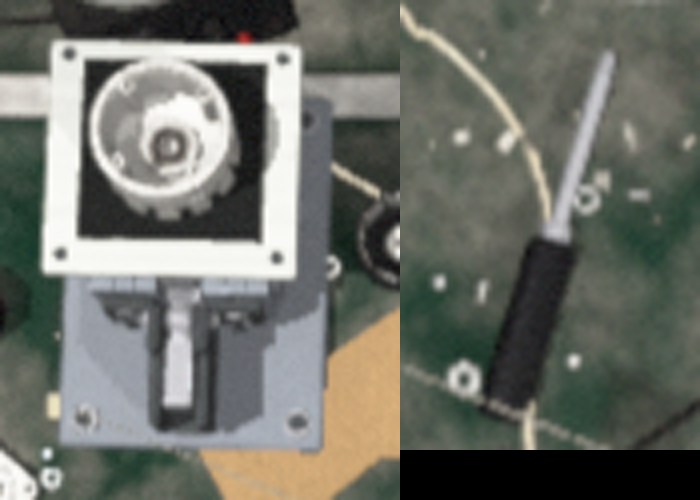

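View pics/cside.png

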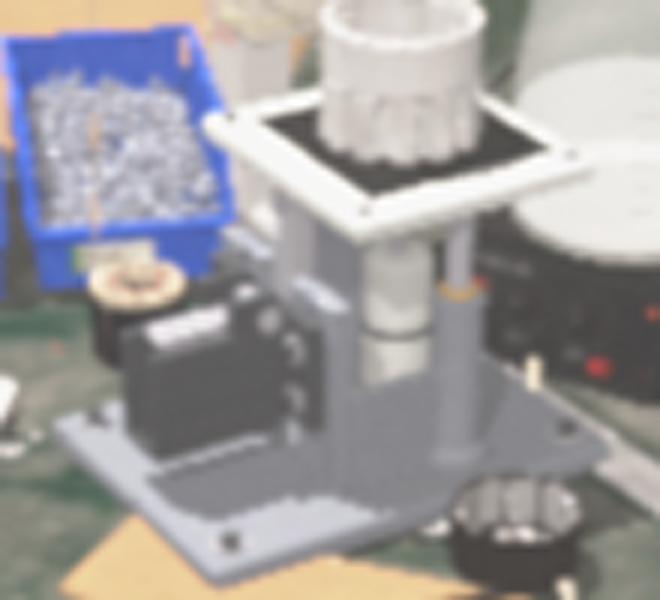

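```bash
python3 - <<'E'
from h import *
A=lambda u,v:(165+u/4-.4,120+v/4-.4); B=lambda u,v:(320+(u-400)/5-.4,205+v/5-.4)
print('bar')
tip=ray('top',B(611,52),.011);g0=ray('top',B(508,409),.022);g1=ray('top',B(553,243),.022)
print(tip,g0,g1)
for a,b in((g0,tip),(g0,g1),(g1,tip)):
    d=(b-a)[:2];print(np.linalg.norm(d),np.degrees(np.arctan2(d[1],d[0])))
# mask: dark grip PCA
t=cv2.imread('pics/top0.png');s=cv2.imread('pics/side0.png')
g=t.max(2)<60; m=np.zeros_like(g);m[248:292,335:360]=g[248:292,335:360]
n,l,st,ce=cv2.connectedComponentsWithStats(m.astype(np.uint8));k=1+np.argmax(st[1:,4]);print(st[k],ce[k],ray('top',ce[k],.022),cv2.minAreaRect(np.argwhere(l==k)[:,::-1].astype(np.float32)))
print('stand')
FL,FR,BR=[ray('top',A(*p),.014) for p in((60,444),(322,451),(332,100))]
print(FL,FR,BR,np.linalg.norm(FL-FR),np.linalg.norm(FR-BR))
for a,b in((FR,FL),(FR,BR)):
    d=(b-a)[:2];print(np.degrees(np.arctan2(d[1],d[0])))
# table corners at z ~ .114+.035
T=[ray('top',A(*p),.124+.035) for p in((42,274),(295,278),(301,42),(52,40))];print(np.array(T))
# side corners
S=lambda u,v:(215+u/6-.4,140+v/6-.4)
print('side',ray('side',S(220,578),.014),ray('side',S(605,455),.014),ray('side',S(55,428),.014))
print(proj('side',FL),proj('side',FR))
E
```

```text
bar
[ 0.5641 -0.2507  0.011 ] [ 0.3934 -0.1953  0.022 ] [ 0.4713 -0.2184  0.022 ]
0.1795230268551015 -17.980438588691865
0.08133660983037738 -16.531424726859083
0.09823396109442413 -19.180165473198564
[335 252  21  35 359] [345.1838 269.1671] [ 0.4337 -0.2056  0.022 ] ((343.98114013671875, 268.5660400390625), (13.736054420471191, 34.0654182434082), 15.945395469665527)
stand
[0.527  0.1885 0.014 ] [0.5224 0.0316 0.014 ] [0.7385 0.0261 0.014 ] 0.1569766269255866 0.21615305407735397
88.323721995998
-1.4701964120294437
[[0.6045 0.1761 0.159 ]
 [0.6021 0.0412 0.159 ]
 [0.7321 0.0385 0.159 ]
 [0.7332 0.1734 0.159 ]]
side [0.5197 0.0248 0.014 ] [0.7255 0.0147 0.014 ] [0.5214 0.1782 0.014 ]
[223.7546 208.8825] [250.7897 234.4194]
```

The stand base measures 157 x 216 mm (given 160 x 218), and its yaw is about -1.6°. The bar's yaw is about -18°, with its grip point near (0.455,-0.215). I'll move over the bar.

Request:
carry_out --rows '[{"tx": -2.95,"ty": -3.74},{"tx": -2.95,"ty": -3.74},{"tx": -2.95,"ty": -3.74},{"tx": -2.95,"ty": -3.74},{"tx": -2.95,"ty": -3.74},{"tx": -2.95,"ty": -3.74},{"tx": -2.95,"ty": -3.74},{"tx": -2.95,"ty": -3.74},{"tx": -2.95,"ty": -3.74},{"tx": -2.95,"ty": -3.74},{"tx": -2.95,"ty": -3.74},{"tx": -2.95,"ty": -3.74}]' --jaw -1

```text
validation failed for argument at $.ro...
```

```bash
cat >> h.py <<'E'
def st(target=None,yaw=None):
    o=env.observe();R=o['tool_rot'];a=np.degrees(np.arctan2(-R[1,0],-R[0,0]))
    print('t',round(o['time_s'],2),'p',o['position'],'yaw of -x',round(a,2),'tilt',R[:,2],'F',o['ft_force'],'M',o['wrist_torque'],'w',round(o['grip_width'],4))
    if target is not None: print('tool cm',100*R.T@(np.asarray(target)-o['position']),'' if yaw is None else 'yaw rad %.4f'%-np.radians(yaw-a))
    return o
E
python3 -c "
from h import *
o=st((.46,-.2165,.15),-18);print(o['q'])"
```

```text
t 0.1 p [0.1465 0.5299 0.2418] yaw of -x -15.46 tilt [-0.0006 -0.0011 -1.    ] F [0.7227 0.8518 0.7235] M [-0.0529  0.0635  0.023 ] w 0.0856
tool cm [-50.1123 -63.5704   9.2429] yaw rad 0.0444
[ 62.2044  21.8374  74.3806   0.0003  83.8559 -12.3379]
```

Request:
carry_out --rows '[{"tx": -2.95,"ty": -3.74,"tz": 0,"yaw": 0},{"tx": -2.95,"ty": -3.74,"tz": 0,"yaw": 0},{"tx": -2.95,"ty": -3.74,"tz": 0,"yaw": 0},{"tx": -2.95,"ty": -3.74,"tz": 0,"yaw": 0},{"tx": -2.95,"ty": -3.74,"tz": 0,"yaw": 0},{"tx": -2.95,"ty": -3.74,"tz": 0,"yaw": 0},{"tx": -2.95,"ty": -3.74,"tz": 0,"yaw": 0},{"tx": -2.95,"ty": -3.74,"tz": 0,"yaw": 0},{"tx": -2.95,"ty": -3.74,"tz": 0,"yaw": 0},{"tx": -2.95,"ty": -3.74,"tz": 0,"yaw": 0},{"tx": -2.95,"ty": -3.74,"tz": 0,"yaw": 0},{"tx": -2.95,"ty": -3.74,"tz": 0,"yaw": 0}]' --jaw -1

```text
time_s: 1.3
position: [0.3721, -0.0127, 0.2399]
tool_rot: [[-0.966, 0.257, -0.001], [0.257, 0.966, -0.003], [0.001, -0.003, -1.0]]
ft_force: [1.1, -0.0, 0.5]
grip_width: 0.0854
```

```bash
python3 -c "
from h import *
o=st((.46,-.2165,.15),-18);print(o['q'])"
```

```text
t 1.3 p [ 0.3721 -0.0127  0.2399] yaw of -x -14.89 tilt [-0.0014 -0.0031 -1.    ] F [ 1.0772 -0.0488  0.5475] M [ 0.0447 -0.028  -0.0103] w 0.0854
tool cm [-13.7396 -17.4072   9.0419] yaw rad 0.0544
[-20.2175   3.7514  99.3154  -0.1995  76.9456 -95.2874]
```

Request:
carry_out --rows '[{"tx": -2.8,"ty": -3.5,"tz": 1,"yaw": 0.011},{"tx": -2.8,"ty": -3.5,"tz": 1.5,"yaw": 0.011},{"tx": -2.8,"ty": -3.5,"tz": 1.5,"yaw": 0.011},{"tx": -2.8,"ty": -3.5,"tz": 2,"yaw": 0.011},{"tx": -2.5,"ty": -3.4,"tz": 2,"yaw": 0.011},{"tx": 0,"ty": 0,"tz": 1,"yaw": 0}]'

```text
time_s: 1.9
position: [0.4576, -0.2326, 0.1478]
tool_rot: [[-0.948, 0.319, 0.002], [0.319, 0.948, -0.005], [-0.004, -0.004, -1.0]]
ft_force: [-0.2, -0.2, 0.0]
grip_width: 0.0854
```

```bash
python3 - <<'E'
from h import *
o=st((.46,-.2165,.06),-18)
t=env.get_image('top');s=env.get_image('side')
a=cv2.resize(t[190:310,300:420],None,fx=4,fy=4,interpolation=cv2.INTER_CUBIC)
b=cv2.resize(s[230:350,230:350],None,fx=4,fy=4,interpolation=cv2.INTER_CUBIC)
cv2.imwrite('pics/above.png',np.hstack([b])[:,:,::-1])
print(proj('side',o['position']+[0,0,-.011]),proj('side',(.46,-.2165,.011)))
E
```

```text
t 1.9 p [ 0.4576 -0.2326  0.1478] yaw of -x -18.58 tilt [ 0.0025 -0.0051 -1.    ] F [-0.1931 -0.2418  0.0364] M [ 0.0251 -0.0202  0.0249] w 0.0854
tool cm [0.3263 1.6396 8.7683] yaw rad -0.0102
[290.7968 253.6523] [285.7873 296.7409]
```

View pics/above.png

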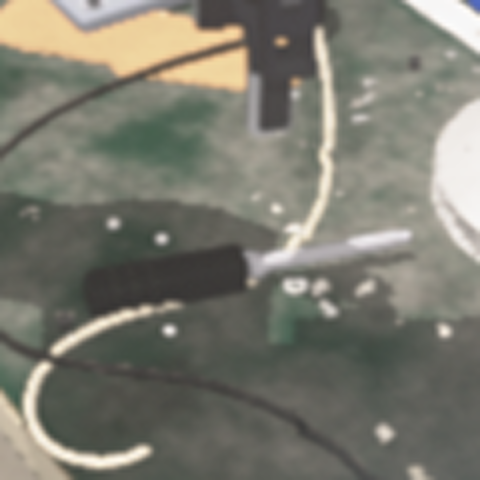

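The side view shows the grip from about (251,302) to (292,296), the tip at about (332.5,289) and the near fingertip at about (298,262).

```bash
python3 - <<'E'
from h import *
o=env.observe();R=o['tool_rot'];p=o['position']
for sy in(-.05,.05):print('finger',proj('side',p+R@[0,sy,-.002]))
S=lambda u,v:(230+u/4-.4,230+v/4-.4)
tip=ray('side',S(410,236),.011);g1=ray('side',S(248,265),.011);g0=ray('side',S(87,288),.011)
print(tip,g1,g0)
for a,b in((g0,tip),(g1,tip)):
    d=(b-a)[:2];n=np.linalg.norm(d);print(n,np.degrees(np.arctan2(d[1],d[0])),tip[:2]-d/n*.115)
E
```

```text
finger [296.9773 262.0283]
finger [282.142 234.146]
[ 0.5618 -0.2514  0.011 ] [ 0.4722 -0.2211  0.011 ] [ 0.3895 -0.1885  0.011 ]
0.18340928769419465 -20.072993426296467 [ 0.4538 -0.2119]
0.0945121364159697 -18.6786159857184 [ 0.4528 -0.2146]
```

Request:
carry_out --rows '[{"tx": 0.3,"ty": 1.6,"tz": 1,"yaw": 0},{"tx": 0,"ty": 0,"tz": 2.5,"yaw": 0},{"tx": 0,"ty": 0,"tz": 2.5,"yaw": 0},{"tx": 0,"ty": 0,"tz": 2.0,"yaw": 0},{"tx": 0,"ty": 0,"tz": 0.7,"yaw": 0},{"tx": 0,"ty": 0,"tz": 0,"yaw": 0}]'

```text
time_s: 2.6
position: [0.4588, -0.206, 0.0641]
tool_rot: [[-0.951, 0.31, 0.005], [0.31, 0.951, -0.005], [-0.006, -0.003, -1.0]]
ft_force: [0.2, -0.0, 0.1]
grip_width: 0.0856
```

```bash
python3 -c "
from h import *
o=st((.459,-.216,.014),-18.7)"
```

```text
t 2.6 p [ 0.4588 -0.206   0.0641] yaw of -x -18.03 tilt [ 0.0047 -0.0049 -1.    ] F [ 0.1883 -0.0036  0.1277] M [ 0.0144  0.0471 -0.0272] w 0.0856
tool cm [-0.3024 -0.9275  5.0129] yaw rad 0.0117
```

Request:
carry_out --rows '[{"tx": -0.3,"ty": -0.9,"tz": 0.5,"yaw": 0.01},{"tx": 0,"ty": 0,"tz": 0,"yaw": 0},{"tx": 0,"ty": 0,"tz": 1.5,"yaw": 0},{"tx": 0,"ty": 0,"tz": 1.5,"yaw": 0},{"tx": 0,"ty": 0,"tz": 0.5,"yaw": 0},{"tx": 0,"ty": 0,"tz": 0,"yaw": 0}]'

```text
time_s: 3.2
position: [0.4614, -0.2183, 0.0282]
tool_rot: [[-0.947, 0.32, 0.013], [0.32, 0.947, -0.011], [-0.016, -0.007, -1.0]]
ft_force: [0.2, 0.7, -0.2]
grip_width: 0.0854
```

```bash
python3 -c "
from h import *
o=st((.459,-.216,.0135),-18.7)"
```

```text
t 3.2 p [ 0.4614 -0.2183  0.0282] yaw of -x -18.65 tilt [ 0.0127 -0.0112 -0.9999] F [ 0.2355  0.6526 -0.2133] M [-0.0123  0.0727 -0.0031] w 0.0854
tool cm [0.3255 0.1503 1.468 ] yaw rad 0.0008
```

Request:
carry_out --rows '[{"tx": 0.3,"ty": 0.15,"tz": 0.7,"yaw": 0},{"tx": 0,"ty": 0,"tz": 0.6,"yaw": 0},{"tx": 0,"ty": 0,"tz": 0,"yaw": 0}]'

```text
time_s: 3.5
position: [0.4596, -0.2164, 0.0157]
tool_rot: [[-0.947, 0.32, 0.015], [0.32, 0.947, -0.013], [-0.018, -0.007, -1.0]]
ft_force: [0.3, -0.3, 0.1]
grip_width: 0.0853
```

```bash
python3 -c "
from h import *
o=st((.459,-.216,.0135),-18.7)"
```

```text
t 3.5 p [ 0.4596 -0.2164  0.0157] yaw of -x -18.66 tilt [ 0.0148 -0.0128 -0.9998] F [ 0.3267 -0.2573  0.1361] M [-0.0539  0.0134 -0.0212] w 0.0853
tool cm [0.0742 0.0207 0.2235] yaw rad 0.0007
```

Request:
carry_out --rows '[{"tx": 0.05,"ty": 0,"tz": 0.1,"yaw": 0},{"tx": 0,"ty": 0,"tz": 0,"yaw": 0},{"tx": 0,"ty": 0,"tz": 0,"yaw": 0},{"tx": 0,"ty": 0,"tz": 0,"yaw": 0},{"tx": 0,"ty": 0,"tz": 0,"yaw": 0},{"tx": 0,"ty": 0,"tz": 0,"yaw": 0},{"tx": 0,"ty": 0,"tz": 0,"yaw": 0},{"tx": 0,"ty": 0,"tz": 0,"yaw": 0}]' --jaw 1 --squeeze 110

```text
time_s: 4.3
position: [0.4593, -0.2163, 0.0156]
tool_rot: [[-0.947, 0.32, 0.016], [0.32, 0.947, -0.013], [-0.019, -0.008, -1.0]]
ft_force: [-0.3, -0.1, 0.9]
grip_width: 0.0197
```

```bash
python3 -c "
from h import *
o=st((.459,-.216,.0135),-18.7)"
```

```text
t 4.3 p [ 0.4593 -0.2163  0.0156] yaw of -x -18.65 tilt [ 0.0155 -0.0134 -0.9998] F [-0.2803 -0.1118  0.9166] M [-0.0146  0.0595  0.0247] w 0.0197
tool cm [0.0471 0.0237 0.2136] yaw rad 0.0008
```

Request:
carry_out --rows '[{"tx": 0,"ty": 0,"tz": -0.5,"yaw": 0},{"tx": 0,"ty": 0,"tz": -1.5,"yaw": 0},{"tx": 0.5,"ty": 0,"tz": -2,"yaw": 0},{"tx": 1.5,"ty": 0.5,"tz": -2,"yaw": 0},{"tx": 1.5,"ty": 1.5,"tz": -1,"yaw": -0.03},{"tx": 1.5,"ty": 3,"tz": 0,"yaw": -0.05},{"tx": 1,"ty": 3,"tz": 0,"yaw": -0.05},{"tx": 0.5,"ty": 3,"tz": 0,"yaw": -0.05},{"tx": 0.5,"ty": 2,"tz": 0,"yaw": -0.04},{"tx": 0,"ty": 0,"tz": 0,"yaw": 0}]'

```text
time_s: 5.3
position: [0.4202, -0.0655, 0.0878]
tool_rot: [[-0.995, 0.099, 0.017], [0.099, 0.995, -0.014], [-0.018, -0.012, -1.0]]
ft_force: [0.0, -0.2, -1.8]
grip_width: 0.019
```

```bash
python3 -c "
from h import *
o=st((.38,.111,.12),-1.6)"
```

```text
t 5.3 p [ 0.4202 -0.0655  0.0878] yaw of -x -5.68 tilt [ 0.0168 -0.014  -0.9998] F [ 0.0391 -0.2124 -1.8435] M [ 0.0212 -0.0456  0.0493] w 0.019
tool cm [ 5.6865 17.1274 -3.5394] yaw rad -0.0712
```

Request:
carry_out --rows '[{"tx": 1.5,"ty": 2,"tz": 0,"yaw": -0.02},{"tx": 1.5,"ty": 3,"tz": 0,"yaw": -0.02},{"tx": 1,"ty": 3,"tz": 0,"yaw": -0.02},{"tx": 0.5,"ty": 3,"tz": 0,"yaw": -0.01},{"tx": 0.5,"ty": 2.5,"tz": 0,"yaw": 0},{"tx": 0.2,"ty": 1,"tz": 0.3,"yaw": 0},{"tx": 0,"ty": 0,"tz": 0,"yaw": 0},{"tx": 0,"ty": 0,"tz": 0,"yaw": 0}]'

```text
time_s: 6.1
position: [0.379, 0.0831, 0.0834]
tool_rot: [[-0.999, 0.035, 0.023], [0.034, 0.999, -0.017], [-0.024, -0.016, -1.0]]
ft_force: [0.3, 0.0, -2.4]
grip_width: 0.0193
```

```bash
python3 - <<'E'
from h import *
o=st((.38,.111,.0706),-1.6)
t=env.get_image('top');s=env.get_image('side')
cv2.imwrite('pics/top1.png',t[:,:,::-1]);cv2.imwrite('pics/side1.png',s[:,:,::-1])
a=cv2.resize(t[170:270,175:265],None,fx=5,fy=5,interpolation=cv2.INTER_CUBIC)
b=cv2.resize(s[170:270,205:265],None,fx=5,fy=5,interpolation=cv2.INTER_CUBIC)
cv2.imwrite('pics/pre.png',np.hstack([a,b])[:,:,::-1])
R=o['tool_rot'];P=o['position']+R@[-.11,0,.0046];print('tip',P,proj('top',P),proj('side',P))
E
```

```text
t 6.1 p [0.379  0.0831 0.0834] yaw of -x -1.97 tilt [ 0.0232 -0.0171 -0.9996] F [ 0.3314  0.047  -2.3693] M [ 0.0629 -0.0147  0.0778] w 0.0193
tool cm [0.0289 2.8077 1.2358] yaw rad -0.0064
tip [0.489  0.0793 0.0814] [222.8919 244.4369] [229.6941 208.0847]
```

View pics/pre.png

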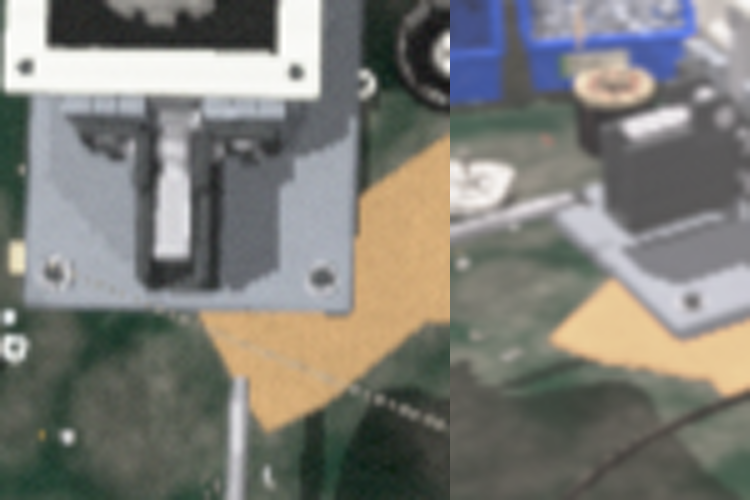

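Tip seen at top (222.6,245.0) and side (230.2,209.0), predicted (222.9,244.4) and (229.7,208.1). The calibration therefore holds at the tip. Next I'll compute the slot's centre line.

```bash
python3 - <<'E'
from h import *
A=lambda u,v:(175+u/5-.4,170+v/5-.4)
b=[ray('top',A(*p),.014) for p in((55,272),(320,277),(26,306),(353,313))]
print(np.array(b),(b[0]+b[1])/2,(b[2]+b[3])/2)
for a,c in((b[1],b[0]),(b[3],b[2])): print(np.degrees(np.arctan2(c[1]-a[1],c[0]-a[0]))-90)
for z in(.09,.10,.11):
    print(z,'tail end',ray('top',A(171.5,259),z),'tail mid',ray('top',A(174,205),z),'cheek L,R,front',ray('top',A(137,270),z),ray('top',A(217,270),z))
print('base right edge',ray('top',A(353,313),.014),ray('top',A(357,200),.014))
E
```

```text
[[0.5429 0.1745 0.014 ]
 [0.5401 0.0473 0.014 ]
 [0.5265 0.188  0.014 ]
 [0.5227 0.0314 0.014 ]] [0.5415 0.1109 0.014 ] [0.5246 0.1097 0.014 ]
-1.2176202987151896
-1.3709739642409318
0.09 tail end [0.5405 0.1106 0.09  ] tail mid [0.5651 0.1097 0.09  ] cheek L,R,front [0.5355 0.126  0.09  ] [0.5355 0.09   0.09  ]
0.1 tail end [0.5394 0.1095 0.1   ] tail mid [0.5637 0.1087 0.1   ] cheek L,R,front [0.5345 0.1248 0.1   ] [0.5344 0.0891 0.1   ]
0.11 tail end [0.5383 0.1084 0.11  ] tail mid [0.5624 0.1076 0.11  ] cheek L,R,front [0.5334 0.1236 0.11  ] [0.5333 0.0882 0.11  ]
base right edge [0.5227 0.0314 0.014 ] [0.5775 0.0296 0.014 ]
```

Request:
carry_out --rows '[{"tx": 0,"ty": 1.5,"tz": 0.4,"yaw": -0.008},{"tx": 0,"ty": 1.0,"tz": 0.4,"yaw": 0},{"tx": 0,"ty": 0.5,"tz": 0.4,"yaw": 0},{"tx": 0,"ty": 0,"tz": 0,"yaw": 0},{"tx": 0,"ty": 0,"tz": 0,"yaw": 0}]'

```text
time_s: 6.7
position: [0.3818, 0.1111, 0.0705]
tool_rot: [[-0.999, 0.032, 0.024], [0.032, 0.999, -0.018], [-0.025, -0.017, -1.0]]
ft_force: [-0.1, 0.7, -1.6]
grip_width: 0.0195
```

```bash
cat >> h.py <<'E'
def tip(o):
    R=o['tool_rot'];d=-R[:,0]+R[:,2]*0.019; P=o['position']+d*.11+R@[0,0,.0046]
    print('tip',P,'dir',d,'in mm',(P[0]-.5306)*1e3,'lateral mm',1e3*(P[1]-(.110-.026*(P[0]-.5306))))
    return P
E
python3 - <<'E'
from h import *
o=st((.379,.1139,.0702),-1.5);tip(o)
E
```

```text
t 6.7 p [0.3818 0.1111 0.0705] yaw of -x -1.82 tilt [ 0.024  -0.0177 -0.9996] F [-0.0621  0.6806 -1.6353] M [0.039  0.016  0.0406] w 0.0195
tool cm [0.286  0.267  0.0173] yaw rad -0.0056
tip [0.4918 0.1075 0.0665] dir [ 0.9997 -0.0321  0.0056] in mm -38.760604861224344 lateral mm -3.4746093212663363
```

Request:
carry_out --rows '[{"tx": 0,"ty": 0.3,"tz": 0,"yaw": -0.006},{"tx": -1,"ty": 0,"tz": 0.02,"yaw": 0},{"tx": -1,"ty": 0,"tz": 0.02,"yaw": 0},{"tx": -0.7,"ty": 0,"tz": 0.02,"yaw": 0},{"tx": 0,"ty": 0,"tz": 0,"yaw": 0},{"tx": 0,"ty": 0,"tz": 0,"yaw": 0}]'

```text
time_s: 7.3
position: [0.4125, 0.1127, 0.0708]
tool_rot: [[-0.999, 0.027, 0.025], [0.027, 0.999, -0.018], [-0.026, -0.017, -1.0]]
ft_force: [0.6, -0.1, -1.1]
grip_width: 0.0189
```

```bash
python3 - <<'E'
from h import *
o=st();tip(o)
t=env.get_image('top');s=env.get_image('side')
a=cv2.resize(t[195:255,185:245],None,fx=8,fy=8,interpolation=cv2.INTER_CUBIC)
b=cv2.resize(s[180:240,220:260],None,fx=8,fy=8,interpolation=cv2.INTER_CUBIC)
cv2.imwrite('pics/mouth.png',np.hstack([a,b])[:,:,::-1])
E
```

```text
t 7.3 p [0.4125 0.1127 0.0708] yaw of -x -1.52 tilt [ 0.0255 -0.0178 -0.9995] F [ 0.5718 -0.0945 -1.1355] M [-0.016   0.0386  0.0419] w 0.0189
tip [0.5226 0.1097 0.067 ] dir [ 0.9998 -0.0269  0.007 ] in mm -8.016999573783767 lateral mm -0.558049081234302
```

View pics/mouth.png

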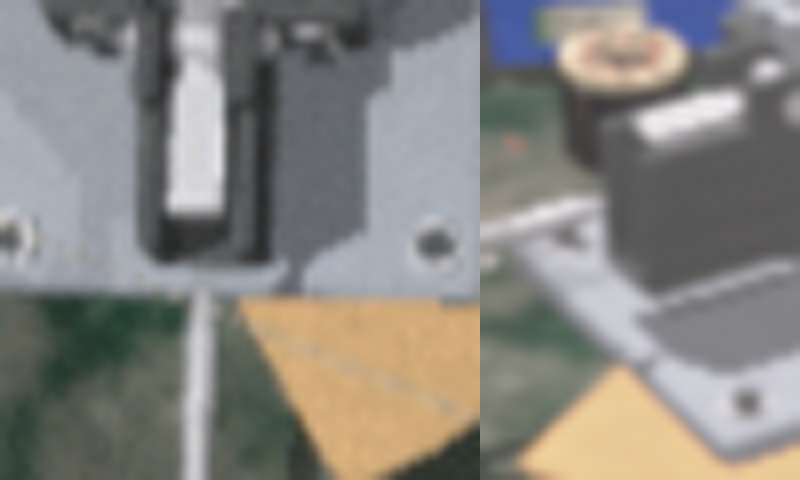

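The rod is lined up with the slot: tip at crop (204,290), tail at (195,213) before the parallax correction. I'll go in slowly.

Request:
carry_out --rows '[{"tx": -0.5,"ty": 0,"tz": 0.05,"yaw": 0},{"tx": -0.5,"ty": 0,"tz": 0.05,"yaw": 0},{"tx": -0.5,"ty": 0,"tz": 0.03,"yaw": 0},{"tx": 0,"ty": 0,"tz": 0,"yaw": 0}]'

```text
time_s: 7.8
position: [0.4282, 0.1123, 0.0699]
tool_rot: [[-0.999, 0.027, 0.025], [0.026, 0.999, -0.018], [-0.026, -0.017, -1.0]]
ft_force: [0.4, 0.4, -1.3]
grip_width: 0.0192
```

```bash
python3 - <<'E'
from h import *
o=st();tip(o)
E
```

```text
t 7.8 p [0.4282 0.1123 0.0699] yaw of -x -1.5 tilt [ 0.0253 -0.0179 -0.9995] F [ 0.3813  0.3623 -1.302 ] M [ 0.0283  0.0318 -0.0303] w 0.0192
tip [0.5383 0.1093 0.0661] dir [ 0.9998 -0.0266  0.0067] in mm 7.680189476303001 lateral mm -0.4976544664139215
```

Request:
carry_out --rows '[{"tx": -0.5,"ty": 0,"tz": 0.02,"yaw": 0},{"tx": -0.5,"ty": 0,"tz": 0.02,"yaw": 0},{"tx": -0.5,"ty": 0,"tz": 0.02,"yaw": 0},{"tx": -0.4,"ty": 0,"tz": 0.02,"yaw": 0},{"tx": 0,"ty": 0,"tz": 0,"yaw": 0},{"tx": 0,"ty": 0,"tz": 0,"yaw": 0}]'

```text
time_s: 8.4
position: [0.449, 0.1117, 0.0694]
tool_rot: [[-0.999, 0.027, 0.025], [0.026, 0.999, -0.018], [-0.025, -0.017, -1.0]]
ft_force: [-0.5, 0.0, -1.3]
grip_width: 0.0196
```

```bash
python3 - <<'E'
from h import *
o=st();tip(o)
E
```

```text
t 8.4 p [0.449  0.1117 0.0694] yaw of -x -1.51 tilt [ 0.025  -0.0179 -0.9995] F [-0.5222  0.0485 -1.3381] M [0.0477 0.0075 0.0096] w 0.0196
tip [0.5591 0.1087 0.0655] dir [ 0.9998 -0.0266  0.0065] in mm 28.506216290566712 lateral mm -0.5245511893317567
```

Request:
carry_out --rows '[{"tx": 0,"ty": 0,"tz": -0.2,"yaw": 0},{"tx": 0,"ty": 0,"tz": -0.2,"yaw": 0},{"tx": 0,"ty": 0,"tz": 0,"yaw": 0}]'

```text
time_s: 8.7
position: [0.4485, 0.1119, 0.0738]
tool_rot: [[-0.999, 0.027, 0.025], [0.026, 0.999, -0.018], [-0.025, -0.017, -1.0]]
ft_force: [-0.0, 0.5, -1.2]
grip_width: 0.0196
```

```bash
python3 - <<'E'
from h import *
o=st();tip(o)
E
```

```text
t 8.7 p [0.4485 0.1119 0.0738] yaw of -x -1.5 tilt [ 0.0245 -0.0178 -0.9995] F [-0.0183  0.4614 -1.2078] M [0.0311 0.0796 0.0591] w 0.0196
tip [0.5586 0.1089 0.0698] dir [ 0.9998 -0.0265  0.006 ] in mm 27.98392226663704 lateral mm -0.40123825579782557
```

Request:
carry_out --rows '[{"tx": 0,"ty": 0,"tz": -0.2,"yaw": 0},{"tx": 0,"ty": 0,"tz": -0.1,"yaw": 0},{"tx": 0,"ty": 0,"tz": 0,"yaw": 0}]'

```text
time_s: 9.0
position: [0.4483, 0.112, 0.0772]
tool_rot: [[-0.999, 0.027, 0.025], [0.026, 0.999, -0.018], [-0.025, -0.017, -1.0]]
ft_force: [0.7, 0.3, -1.2]
grip_width: 0.0196
```

```bash
python3 - <<'E'
from h import *
o=st();tip(o)
E
```

```text
t 9.0 p [0.4483 0.112  0.0772] yaw of -x -1.5 tilt [ 0.0247 -0.0179 -0.9995] F [ 0.7194  0.3376 -1.1743] M [ 0.0036 -0.02   -0.0031] w 0.0196
tip [0.5584 0.109  0.0733] dir [ 0.9998 -0.0265  0.0062] in mm 27.751874379835396 lateral mm -0.31907969161756866
```

Request:
carry_out --rows '[{"tx": 0,"ty": 0,"tz": -0.2,"yaw": 0},{"tx": 0,"ty": 0,"tz": -0.1,"yaw": 0},{"tx": 0,"ty": 0,"tz": 0,"yaw": 0}]'

```text
time_s: 9.3
position: [0.4481, 0.112, 0.0805]
tool_rot: [[-0.999, 0.027, 0.025], [0.026, 0.999, -0.018], [-0.025, -0.017, -1.0]]
ft_force: [-0.3, 0.5, -0.9]
grip_width: 0.0192
```

```bash
python3 - <<'E'
from h import *
o=st();tip(o)
E
```

```text
t 9.3 p [0.4481 0.112  0.0805] yaw of -x -1.5 tilt [ 0.0247 -0.0179 -0.9995] F [-0.3016  0.4868 -0.9016] M [ 0.0262 -0.0056 -0.0241] w 0.0192
tip [0.5582 0.109  0.0766] dir [ 0.9998 -0.0265  0.0062] in mm 27.62742403864127 lateral mm -0.2643839541239257
```

Request:
carry_out --rows '[{"tx": 0,"ty": 0,"tz": -0.2,"yaw": 0},{"tx": 0,"ty": 0,"tz": -0.1,"yaw": 0},{"tx": 0,"ty": 0,"tz": 0,"yaw": 0}]'

```text
time_s: 9.6
position: [0.4478, 0.1121, 0.0835]
tool_rot: [[-0.999, 0.027, 0.024], [0.026, 0.999, -0.018], [-0.024, -0.017, -1.0]]
ft_force: [0.4, 0.4, -2.8]
grip_width: 0.0194
```

```bash
python3 - <<'E'
from h import *
o=st();tip(o)
E
```

```text
t 9.6 p [0.4478 0.1121 0.0835] yaw of -x -1.5 tilt [ 0.0237 -0.0179 -0.9996] F [ 0.3518  0.3943 -2.803 ] M [ 0.0335  0.1418 -0.0294] w 0.0194
tip [0.5579 0.1091 0.0795] dir [ 0.9998 -0.0265  0.0052] in mm 27.25930522019082 lateral mm -0.21745026819229574
```

Request:
carry_out --rows '[{"tx": 0,"ty": 0,"tz": -0.1,"yaw": 0},{"tx": 0,"ty": 0,"tz": 0,"yaw": 0}]'

```text
time_s: 9.8
position: [0.4474, 0.1121, 0.0843]
tool_rot: [[-0.999, 0.027, 0.023], [0.026, 0.999, -0.018], [-0.023, -0.017, -1.0]]
ft_force: [0.1, -0.8, -3.3]
grip_width: 0.0193
```

```bash
python3 - <<'E'
from h import *
o=st();tip(o)
E
```

```text
t 9.8 p [0.4474 0.1121 0.0843] yaw of -x -1.5 tilt [ 0.0226 -0.0178 -0.9996] F [ 0.1213 -0.7849 -3.2549] M [ 0.0561  0.1328 -0.0013] w 0.0193
tip [0.5575 0.1091 0.0802] dir [ 0.9998 -0.0265  0.0041] in mm 26.899444514790428 lateral mm -0.2285552672688096
```

Request:
carry_out --rows '[{"tx": 0,"ty": 0,"tz": -0.2,"yaw": 0},{"tx": 0,"ty": 0,"tz": -0.1,"yaw": 0},{"tx": 0,"ty": 0,"tz": 0,"yaw": 0}]'

```text
time_s: 10.1
position: [0.4468, 0.1121, 0.0872]
tool_rot: [[-0.999, 0.027, 0.021], [0.026, 0.999, -0.018], [-0.021, -0.017, -1.0]]
ft_force: [-0.4, 0.8, -3.3]
grip_width: 0.0196
```

```bash
python3 - <<'E'
from h import *
o=st();tip(o)
E
```

```text
t 10.1 p [0.4468 0.1121 0.0872] yaw of -x -1.5 tilt [ 0.021  -0.0179 -0.9996] F [-0.4381  0.7732 -3.2547] M [-0.0372  0.1813  0.0012] w 0.0196
tip [0.5569 0.1091 0.0829] dir [ 0.9998 -0.0266  0.0025] in mm 26.280616918984645 lateral mm -0.1718304359919487
```

Request:
carry_out --rows '[{"tx": 0,"ty": 0,"tz": -0.2,"yaw": 0},{"tx": 0,"ty": 0,"tz": -0.1,"yaw": 0},{"tx": 0,"ty": 0,"tz": 0,"yaw": 0}]'

```text
time_s: 10.4
position: [0.4464, 0.1122, 0.0904]
tool_rot: [[-0.999, 0.027, 0.02], [0.026, 0.999, -0.018], [-0.021, -0.017, -1.0]]
ft_force: [-0.1, -0.1, -3.7]
grip_width: 0.0194
```

```bash
cat >> h.py <<'E'
def top_table(n):
    im=env.get_image('top');cv2.imwrite(f'pics/{n}.png',im[:,:,::-1])
    m=(im.min(2)>215).astype(np.uint8);m[:, :165]=0;m[:,260:]=0;m[:120]=0;m[200:]=0
    k,l,s,c=cv2.connectedComponentsWithStats(m);i=1+np.argmax(s[1:,4]);print('table bbox',s[i],cv2.minAreaRect(np.argwhere(l==i)[:,::-1].astype(np.float32)))
E
python3 - <<'E'
from h import *
o=st();tip(o)
top_table('tt1')
im=cv2.imread('pics/top0.png')[:,:,::-1]
m=(im.min(2)>215).astype(np.uint8);m[:, :165]=0;m[:,260:]=0;m[:120]=0;m[200:]=0
k,l,s,c=cv2.connectedComponentsWithStats(m);i=1+np.argmax(s[1:,4]);print('was',s[i],cv2.minAreaRect(np.argwhere(l==i)[:,::-1].astype(np.float32)))
E
```

```text
t 10.4 p [0.4464 0.1122 0.0904] yaw of -x -1.5 tilt [ 0.0201 -0.0178 -0.9996] F [-0.0827 -0.0557 -3.6777] M [-0.016   0.2504  0.0063] w 0.0194
tip [0.5565 0.1092 0.086 ] dir [ 0.9998 -0.0266  0.0015] in mm 25.853203741265652 lateral mm -0.12961952915253871
table bbox [ 174  131   66   58 1532] ((206.5, 159.5), (57.0, 65.0), 90.0)
was [ 175  131   65   58 1575] ((207.0, 159.5), (57.0, 64.0), 90.0)
```

Request:
carry_out --rows '[{"tx": 0,"ty": 0,"tz": -0.05,"yaw": 0},{"tx": 0,"ty": 0,"tz": 0,"yaw": 0},{"tx": 0,"ty": 0,"tz": 0,"yaw": 0},{"tx": 0,"ty": 0,"tz": 0,"yaw": 0},{"tx": 0,"ty": 0,"tz": 0,"yaw": 0},{"tx": 0,"ty": 0,"tz": 0,"yaw": 0},{"tx": 0,"ty": 0,"tz": 0,"yaw": 0},{"tx": 0,"ty": 0,"tz": 0,"yaw": 0},{"tx": 0,"ty": 0,"tz": 0,"yaw": 0},{"tx": 0,"ty": 0,"tz": 0,"yaw": 0}]'

```text
time_s: 11.45
position: [0.4463, 0.1122, 0.0908]
tool_rot: [[-0.999, 0.027, 0.02], [0.026, 0.999, -0.018], [-0.02, -0.017, -1.0]]
ft_force: [0.8, -0.5, -3.9]
grip_width: 0.0195
```

```bash
python3 - <<'E'
from h import *
o=st();tip(o)
top_table('tt2')
E
```

```text
t 11.45 p [0.4463 0.1122 0.0908] yaw of -x -1.5 tilt [ 0.0199 -0.0178 -0.9996] F [ 0.76   -0.4799 -3.9351] M [ 0.0094  0.2761 -0.0171] w 0.0195
tip [0.5564 0.1092 0.0863] dir [ 0.9998 -0.0266  0.0013] in mm 25.806755416633575 lateral mm -0.10647122095747141
table bbox [ 174  133   66   57 1542] ((206.5, 161.0), (56.0, 65.0), 90.0)
```

Request:
carry_out --rows '[{"tx": 0,"ty": 0,"tz": 0,"yaw": 0},{"tx": 0,"ty": 0,"tz": 0,"yaw": 0},{"tx": 0,"ty": 0,"tz": 0,"yaw": 0},{"tx": 0,"ty": 0,"tz": 0,"yaw": 0},{"tx": 0,"ty": 0,"tz": 0,"yaw": 0}]'

```text
time_s: 12.0
position: [0.4463, 0.1122, 0.0908]
tool_rot: [[-0.999, 0.027, 0.02], [0.026, 0.999, -0.018], [-0.02, -0.017, -1.0]]
ft_force: [-0.3, -0.5, -4.4]
grip_width: 0.0193
```

```bash
cat >> h.py <<'E'
def side_shift(n,ref='pics/side0.png'):
    im=env.get_image('side');cv2.imwrite(f'pics/{n}.png',im[:,:,::-1])
    r=cv2.cvtColor(cv2.imread(ref),cv2.COLOR_BGR2GRAY);g=cv2.cvtColor(im,cv2.COLOR_RGB2GRAY)
    t=r[140:182,250:312]   # housing and table, first picture
    q=cv2.matchTemplate(g[125:215,240:322],t,cv2.TM_CCOEFF_NORMED);_,v,_,l=cv2.minMaxLoc(q)
    c=q[:,l[0]];y=l[1];d=0.5*(c[y-1]-c[y+1])/(c[y-1]-2*c[y]+c[y+1])
    a=proj('side',(.67,.106,.16));b=proj('side',(.67,.106,.15)); px=(y+d-15)
    print('side shift px',l[0]-10,round(px,2),'score',round(v,3),'drop mm',round(px/(b[1]-a[1])*10,1))
E
python3 - <<'E'
from h import *
o=st();tip(o)
side_shift('ss1')
E
```

```text
t 12.0 p [0.4463 0.1122 0.0908] yaw of -x -1.5 tilt [ 0.0199 -0.0178 -0.9996] F [-0.3232 -0.5263 -4.4135] M [0.0427 0.2994 0.0284] w 0.0193
tip [0.5564 0.1092 0.0863] dir [ 0.9998 -0.0266  0.0013] in mm 25.804154796229774 lateral mm -0.11536528526467915
side shift px 0 6.52 score 0.824 drop mm 19.5
```

The table is sinking, about 19 mm so far. I'll keep holding.

Request:
carry_out --rows '[{"tx": 0,"ty": 0,"tz": 0,"yaw": 0},{"tx": 0,"ty": 0,"tz": 0,"yaw": 0},{"tx": 0,"ty": 0,"tz": 0,"yaw": 0},{"tx": 0,"ty": 0,"tz": 0,"yaw": 0},{"tx": 0,"ty": 0,"tz": 0,"yaw": 0},{"tx": 0,"ty": 0,"tz": 0,"yaw": 0},{"tx": 0,"ty": 0,"tz": 0,"yaw": 0},{"tx": 0,"ty": 0,"tz": 0,"yaw": 0},{"tx": 0,"ty": 0,"tz": 0,"yaw": 0},{"tx": 0,"ty": 0,"tz": 0,"yaw": 0},{"tx": 0,"ty": 0,"tz": 0,"yaw": 0},{"tx": 0,"ty": 0,"tz": 0,"yaw": 0}]'

```text
time_s: 13.25
position: [0.4463, 0.1122, 0.0908]
tool_rot: [[-0.999, 0.027, 0.02], [0.026, 0.999, -0.018], [-0.02, -0.017, -1.0]]
ft_force: [-0.3, 0.5, -3.2]
grip_width: 0.0194
```

```bash
python3 - <<'E'
from h import *
o=st();tip(o)
side_shift('ss2')
E
```

```text
t 13.25 p [0.4463 0.1122 0.0908] yaw of -x -1.5 tilt [ 0.0199 -0.0178 -0.9996] F [-0.2631  0.509  -3.2044] M [-0.0129  0.2962 -0.03  ] w 0.0194
tip [0.5564 0.1092 0.0863] dir [ 0.9998 -0.0266  0.0013] in mm 25.799057780154456 lateral mm -0.11714406043360215
side shift px 0 11.21 score 0.757 drop mm 33.5
```

Request:
carry_out --rows '[{"tx": 0,"ty": 0,"tz": 0,"yaw": 0},{"tx": 0,"ty": 0,"tz": 0,"yaw": 0},{"tx": 0,"ty": 0,"tz": 0,"yaw": 0},{"tx": 0,"ty": 0,"tz": 0,"yaw": 0},{"tx": 0,"ty": 0,"tz": 0,"yaw": 0},{"tx": 0,"ty": 0,"tz": 0,"yaw": 0},{"tx": 0,"ty": 0,"tz": 0,"yaw": 0},{"tx": 0,"ty": 0,"tz": 0,"yaw": 0},{"tx": 0,"ty": 0,"tz": 0,"yaw": 0},{"tx": 0,"ty": 0,"tz": 0,"yaw": 0},{"tx": 0,"ty": 0,"tz": 0,"yaw": 0},{"tx": 0,"ty": 0,"tz": 0,"yaw": 0}]'

```text
time_s: 14.5
position: [0.4464, 0.1122, 0.0908]
tool_rot: [[-0.999, 0.027, 0.02], [0.026, 0.999, -0.018], [-0.02, -0.017, -1.0]]
ft_force: [-0.4, -0.1, -3.9]
grip_width: 0.0196
```

```bash
python3 - <<'E'
from h import *
o=st();tip(o)
side_shift('ss3')
E
```

```text
t 14.5 p [0.4464 0.1122 0.0908] yaw of -x -1.5 tilt [ 0.0199 -0.0179 -0.9996] F [-0.3598 -0.1097 -3.9161] M [ 0.0498  0.2417 -0.0189] w 0.0196
tip [0.5564 0.1092 0.0863] dir [ 0.9998 -0.0265  0.0014] in mm 25.826825072037263 lateral mm -0.11459251548513738
side shift px 0 11.65 score 0.747 drop mm 34.8
```

Request:
carry_out --rows '[{"tx": 0,"ty": 0,"tz": 0,"yaw": 0},{"tx": 0,"ty": 0,"tz": 0,"yaw": 0},{"tx": 0,"ty": 0,"tz": 0,"yaw": 0},{"tx": 0,"ty": 0,"tz": 0,"yaw": 0},{"tx": 0,"ty": 0,"tz": 0,"yaw": 0},{"tx": 0,"ty": 0,"tz": 0,"yaw": 0},{"tx": 0,"ty": 0,"tz": 0,"yaw": 0},{"tx": 0,"ty": 0,"tz": 0,"yaw": 0},{"tx": 0,"ty": 0,"tz": 0,"yaw": 0},{"tx": 0,"ty": 0,"tz": 0,"yaw": 0},{"tx": 0,"ty": 0,"tz": 0,"yaw": 0},{"tx": 0,"ty": 0,"tz": 0,"yaw": 0}]'

```text
time_s: 15.75
position: [0.4463, 0.1122, 0.0908]
tool_rot: [[-0.999, 0.027, 0.02], [0.026, 0.999, -0.018], [-0.02, -0.017, -1.0]]
ft_force: [-0.7, 0.1, -3.6]
grip_width: 0.0193
```

```bash
python3 - <<'E'
from h import *
o=st();tip(o)
side_shift('ss4');top_table('tt4')
im=cv2.imread('pics/ss4.png');cv2.imwrite('pics/down.png',cv2.resize(im[130:240,215:325],None,fx=5,fy=5,interpolation=cv2.INTER_CUBIC))
E
```

```text
t 15.75 p [0.4463 0.1122 0.0908] yaw of -x -1.51 tilt [ 0.0199 -0.0178 -0.9996] F [-0.7425  0.1478 -3.5675] M [0.0577 0.2541 0.0343] w 0.0193
tip [0.5564 0.1092 0.0863] dir [ 0.9998 -0.0266  0.0013] in mm 25.796590349239644 lateral mm -0.1327084684032559
side shift px 0 11.65 score 0.747 drop mm 34.8
table bbox [ 174  136   67   56 1472] ((207.0, 163.5), (55.0, 66.0), 90.0)
```

View pics/down.png

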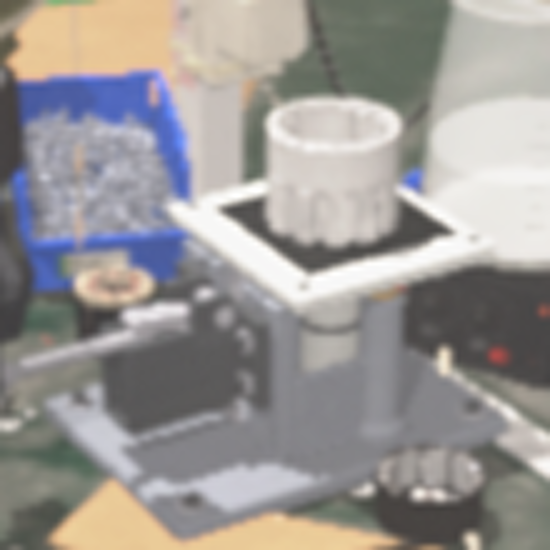

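The picture shows the table low on the stand, its near top corner at about (275,190). The drop stopped at 34.8 mm, so I'll check the absolute height.

```bash
python3 - <<'E'
from h import *
c,s=np.cos(np.radians(-1.5)),np.sin(np.radians(-1.5))
W=lambda x,y,z:(.6026+c*x-s*y,.108+s*x+c*y,z)
for z in(.119,.124,.130):print(z,'near',proj('side',W(4,-68,0)[:0] or W(.004,-.068,z)),'right',proj('side',W(.132,-.068,z)),'left',proj('side',W(.004,.068,z)))
print('seen near',(215+302/5-.4,130+299/5-.4),'right',(215+492/5-.4,130+240/5-.4),'left',(215+168/5-.4,130+205/5-.4))
E
```

```text
0.119 near [275.3557 189.8121] right [314.6484 178.4662] left [249.4841 170.7602]
0.124 near [275.3732 188.11  ] right [314.7472 176.8234] left [249.4478 169.1508]
0.13 near [275.3943 186.0575] right [314.8663 174.843 ] left [249.404  167.2109]
seen near (275.0, 189.4) right (313.0, 177.6) left (248.2, 170.6)
```

Fully down. I'll lower the tip off the pawl, then draw straight out.

Request:
carry_out --rows '[{"tx": 0,"ty": 0,"tz": 0.3,"yaw": 0},{"tx": 0,"ty": 0,"tz": 0.3,"yaw": 0},{"tx": 0,"ty": 0,"tz": 0.3,"yaw": 0},{"tx": 0,"ty": 0,"tz": 0.3,"yaw": 0},{"tx": 0,"ty": 0,"tz": 0.2,"yaw": 0},{"tx": 0,"ty": 0,"tz": 0,"yaw": 0}]'

```text
time_s: 16.45
position: [0.4479, 0.1119, 0.076]
tool_rot: [[-0.999, 0.027, 0.023], [0.026, 0.999, -0.018], [-0.024, -0.017, -1.0]]
ft_force: [-0.0, 0.4, -1.1]
grip_width: 0.0192
```

```bash
python3 - <<'E'
from h import *
o=st();tip(o)
E
```

```text
t 16.45 p [0.4479 0.1119 0.076 ] yaw of -x -1.5 tilt [ 0.0233 -0.0178 -0.9996] F [-0.0073  0.3561 -1.0976] M [ 0.0358 -0.0119 -0.0034] w 0.0192
tip [0.558  0.1089 0.072 ] dir [ 0.9998 -0.0266  0.0048] in mm 27.37053925431876 lateral mm -0.3691163918585205
```

Request:
carry_out --rows '[{"tx": 0.5,"ty": 0,"tz": 0,"yaw": 0},{"tx": 1,"ty": 0,"tz": 0,"yaw": 0},{"tx": 1,"ty": 0,"tz": 0,"yaw": 0},{"tx": 1.5,"ty": 0,"tz": 0,"yaw": 0},{"tx": 1.5,"ty": 0,"tz": 0,"yaw": 0},{"tx": 1,"ty": 0,"tz": 0,"yaw": 0},{"tx": 0,"ty": 0,"tz": 0,"yaw": 0}]'

```text
time_s: 17.15
position: [0.3765, 0.1139, 0.0748]
tool_rot: [[-0.999, 0.026, 0.023], [0.026, 1.0, -0.018], [-0.024, -0.017, -1.0]]
ft_force: [0.3, -0.0, -1.6]
grip_width: 0.0193
```

```bash
python3 - <<'E'
from h import *
o=st((.459,-.216,.07),-18.7);tip(o)
E
```

```text
t 17.15 p [0.3765 0.1139 0.0748] yaw of -x -1.49 tilt [ 0.0233 -0.0178 -0.9996] F [ 0.3259 -0.013  -1.5905] M [0.0962 0.0302 0.0075] w 0.0193
tool cm [ -9.0893 -32.7473   1.2565] yaw rad 0.3005
tip [0.4866 0.1109 0.0707] dir [ 0.9998 -0.0263  0.0048] in mm -44.02115721974387 lateral mm -0.22385529833174322
```

Request:
carry_out --rows '[{"tx": 0,"ty": -1.5,"tz": 0,"yaw": 0},{"tx": 0,"ty": -3,"tz": 0,"yaw": 0},{"tx": 0,"ty": -3.5,"tz": 0,"yaw": 0.03},{"tx": 0,"ty": -3.5,"tz": 0,"yaw": 0.04},{"tx": -0.5,"ty": -3.5,"tz": 0,"yaw": 0.04},{"tx": -1,"ty": -3.5,"tz": 0,"yaw": 0.04},{"tx": -1,"ty": -3.5,"tz": 0,"yaw": 0.04},{"tx": -1,"ty": -3,"tz": 0,"yaw": 0.04},{"tx": -0.5,"ty": -1.5,"tz": 0,"yaw": 0.03},{"tx": 0,"ty": 0,"tz": 0,"yaw": 0},{"tx": 0,"ty": 0,"tz": 0,"yaw": 0}]'

```text
time_s: 18.25
position: [0.3916, -0.1695, 0.0822]
tool_rot: [[-0.956, 0.291, 0.034], [0.29, 0.957, -0.023], [-0.039, -0.012, -0.999]]
ft_force: [0.4, 0.6, -1.9]
grip_width: 0.0193
```

```bash
python3 - <<'E'
from h import *
o=st((.459,-.216,.0166),-18.7);tip(o)
E
```

```text
t 18.25 p [ 0.3916 -0.1695  0.0822] yaw of -x -16.89 tilt [ 0.0343 -0.023  -0.9991] F [ 0.3713  0.6209 -1.9048] M [-0.0496  0.0267 -0.0265] w 0.0193
tool cm [-7.5319 -2.407   6.8949] yaw rad 0.0316
tip [ 0.497  -0.2016  0.0799] dir [ 0.9568 -0.2907  0.0205] in mm -33.570657896278334 lateral mm -312.4789950540647
```

Request:
carry_out --rows '[{"tx": -2,"ty": -0.7,"tz": 0.5,"yaw": 0.015},{"tx": -2.5,"ty": -0.8,"tz": 1,"yaw": 0.015},{"tx": -2.2,"ty": -0.6,"tz": 1,"yaw": 0},{"tx": -0.5,"ty": 0,"tz": 1,"yaw": 0},{"tx": 0,"ty": 0,"tz": 0.7,"yaw": 0},{"tx": 0,"ty": 0,"tz": 0,"yaw": 0},{"tx": 0,"ty": 0,"tz": 0,"yaw": 0}]'

```text
time_s: 18.95
position: [0.4555, -0.2062, 0.0414]
tool_rot: [[-0.95, 0.311, 0.031], [0.311, 0.95, -0.02], [-0.036, -0.009, -0.999]]
ft_force: [-0.6, -0.1, -0.6]
grip_width: 0.0195
```

```bash
python3 - <<'E'
from h import *
o=st((.459,-.216,.0166),-18.7);tip(o)
E
```

```text
t 18.95 p [ 0.4555 -0.2062  0.0414] yaw of -x -18.13 tilt [ 0.031  -0.0196 -0.9993] F [-0.6232 -0.0832 -0.5947] M [-0.002   0.0173 -0.0151] w 0.0195
tool cm [-0.55   -0.8045  2.5075] yaw rad 0.0099
tip [ 0.5602 -0.2405  0.0386] dir [ 0.9503 -0.3114  0.0166] in mm 29.584486737478265 lateral mm -349.7244023672389
```

Request:
carry_out --rows '[{"tx": 0,"ty": 0,"tz": 0.8,"yaw": 0},{"tx": 0,"ty": 0,"tz": 0.7,"yaw": 0},{"tx": 0,"ty": 0,"tz": 0.4,"yaw": 0},{"tx": 0,"ty": 0,"tz": 0.1,"yaw": 0},{"tx": 0,"ty": 0,"tz": 0,"yaw": 0}]'

```text
time_s: 19.45
position: [0.4551, -0.2057, 0.0205]
tool_rot: [[-0.95, 0.311, 0.031], [0.311, 0.95, -0.02], [-0.036, -0.009, -0.999]]
ft_force: [0.4, -0.2, -1.4]
grip_width: 0.0194
```

```bash
python3 - <<'E'
from h import *
o=st((.459,-.216,.0172),-18.7);tip(o)
E
```

```text
t 19.45 p [ 0.4551 -0.2057  0.0205] yaw of -x -18.12 tilt [ 0.031  -0.0196 -0.9993] F [ 0.365  -0.1697 -1.4329] M [ 0.0221 -0.0194 -0.0103] w 0.0194
tool cm [-0.6806 -0.8566  0.3625] yaw rad 0.0101
tip [ 0.5598 -0.24    0.0177] dir [ 0.9504 -0.3112  0.0166] in mm 29.17565717925319 lateral mm -349.23552028251777
```

Request:
carry_out --rows '[{"tx": 0,"ty": 0,"tz": 0.2,"yaw": 0},{"tx": 0,"ty": 0,"tz": 0.1,"yaw": 0},{"tx": 0,"ty": 0,"tz": 0,"yaw": 0}]'

```text
time_s: 19.75
position: [0.4553, -0.2059, 0.0175]
tool_rot: [[-0.95, 0.311, 0.031], [0.311, 0.95, -0.02], [-0.036, -0.009, -0.999]]
ft_force: [0.9, -0.3, -1.5]
grip_width: 0.0196
```

```bash
python3 - <<'E'
from h import *
o=st((.459,-.216,.0172),-18.7);tip(o)
E
```

```text
t 19.75 p [ 0.4553 -0.2059  0.0175] yaw of -x -18.12 tilt [ 0.0315 -0.02   -0.9993] F [ 0.9312 -0.3086 -1.4882] M [-0.016   0.0012  0.0214] w 0.0196
tool cm [-0.6598 -0.844   0.0622] yaw rad 0.0101
tip [ 0.56   -0.2402  0.0148] dir [ 0.9504 -0.3112  0.0171] in mm 29.426645130617878 lateral mm -349.4796562440209
```

Request:
carry_out --rows '[{"tx": 0,"ty": 0,"tz": 0.02,"yaw": 0},{"tx": 0,"ty": 0,"tz": 0,"yaw": 0},{"tx": 0,"ty": 0,"tz": 0,"yaw": 0},{"tx": 0,"ty": 0,"tz": 0,"yaw": 0},{"tx": 0,"ty": 0,"tz": 0,"yaw": 0},{"tx": 0,"ty": 0,"tz": 0,"yaw": 0},{"tx": 0,"ty": 0,"tz": 0,"yaw": 0},{"tx": 0,"ty": 0,"tz": 0,"yaw": 0}]' --jaw -1

```text
time_s: 20.55
position: [0.4559, -0.2063, 0.0181]
tool_rot: [[-0.95, 0.311, 0.033], [0.311, 0.95, -0.021], [-0.038, -0.01, -0.999]]
ft_force: [0.5, -0.1, -0.3]
grip_width: 0.0853
```

Request:
carry_out --rows '[{"tx": 0,"ty": 0,"tz": -0.5,"yaw": 0},{"tx": 0,"ty": 0,"tz": -1.5,"yaw": 0},{"tx": 0,"ty": 0,"tz": -3,"yaw": 0},{"tx": 0,"ty": 0,"tz": -4,"yaw": 0},{"tx": 0,"ty": 0,"tz": -4,"yaw": 0},{"tx": 0,"ty": 0,"tz": -3,"yaw": 0},{"tx": 0,"ty": -3,"tz": 0,"yaw": 0},{"tx": 0,"ty": -4,"tz": 0,"yaw": 0},{"tx": 0,"ty": -3,"tz": 0,"yaw": 0},{"tx": 0,"ty": 0,"tz": 0,"yaw": 0},{"tx": 0,"ty": 0,"tz": 0,"yaw": 0}]'

```text
time_s: 21.65
position: [0.4176, -0.2998, 0.19]
tool_rot: [[-0.95, 0.31, 0.035], [0.309, 0.951, -0.024], [-0.041, -0.012, -0.999]]
ft_force: [0.5, 0.6, -0.0]
grip_width: 0.0856
```

```bash
python3 - <<'E'
from h import *
o=st();side_shift('fin');top_table('fint')
a=cv2.imread('pics/fint.png')[130:310,160:400];b=cv2.imread('pics/fin.png')[130:330,200:360]
cv2.imwrite('pics/fc.png',np.hstack([cv2.resize(a,(480,360)),cv2.resize(b,(288,360))]))
E
```

```text
t 21.65 p [ 0.4176 -0.2998  0.19  ] yaw of -x -18.01 tilt [ 0.0349 -0.0238 -0.9991] F [ 0.5158  0.6129 -0.0366] M [-0.0725  0.0326 -0.0093] w 0.0856
side shift px -5 7.96 score 0.294 drop mm 23.8
table bbox [ 174  136   67   55 1369] ((206.99996948242188, 162.99998474121094), (65.99998474121094, 53.99999237060547), -0.0)
```

View pics/fc.png

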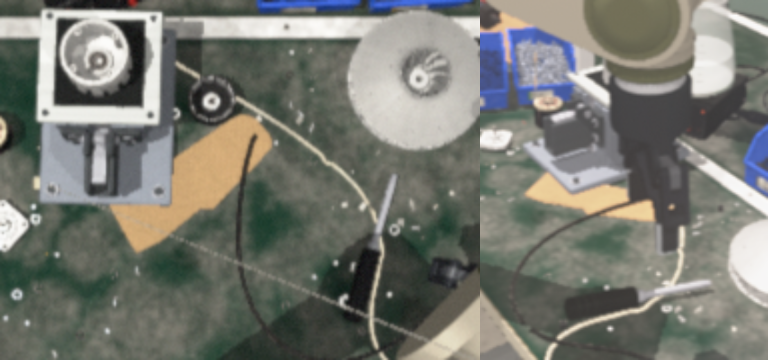

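In the top half of the picture the bar lies flat on the bench, tip at (392,178) and grip at (365,283), well clear of the stand. The table's outline has not moved since it was down. In the side half the arm hides the table, so that match (score 0.29) doesn't count.

```bash
python3 -c "
from rig import env
print(env.close_job())"
```

```text
the job is handed in; nothing more can be done
None
```

The lift table is fully down and the release bar is back on the bench, clear of the stand. I handed the job in at about 22 s of the 64 s allowed; it reported no verdict.

- **Release:** I pushed the bar's tip about 27 mm into the slot and felt the tail from below. I lifted the pawl about 7 mm from first touch, short of the 9 mm stop. The force readings put the load on the tip at about 3 N.
- **Sinking:** I held the pawl up for about 5 s. The table dropped about 35 mm, and the last two side-view readings were the same. Its corners were within 2 px of where they should be when fully down.
- **Laying down:** I lowered the tip off the pawl, drew the bar straight out and laid it near where it started, about 0.28 m from the stand. The gripper is open and about 0.19 m above the bench.
- **Last checks:** From above, the bar lies flat. The table's outline starts at the same place as when it was down, and matches to a pixel. The last side-view height reading (23.8 mm drop, match score 0.29) disagreed, but the arm was in front of the stand, so I set it aside. The pawl's position after I let go was not checked separately.

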